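Lift the hot egg out with the tongs and let it drip over the saucer

TASK

The freshly boiled egg in the white egg cup is wet and too hot to touch: pick up the red-gripped kitchen tongs, close them on the egg, lift it out and hold it over the middle of the blue saucer, at least 10 cm above it, so that it can drip. Finish while still holding: do not put the egg or the tongs down or let go. Touch the egg with the tongs' two jaws only, do not drop it, leave the egg cup and the saucer standing where they are, and do not disturb the steel cup, the brush or the funnel.

Things in the scene. Friction and masses are not known exactly. Their poses are not given: they have to be found in the camera images.
- tongs: kitchen tongs lying on their side: steel pivot 18 mm across, 28 mm tall, two flat arms in a level V, each with a red grip sleeve and a steel jaw; 193 mm long from the pivot, 117 g, balance about 105 mm ahead of the pivot. Origin: pivot axis, underside. x: middle line from pivot to jaws, y to the left arm, z up. A spring holds it open; both arms always turn equally about the pivot.
- tongs_grip (a point): on the middle line, 100 mm ahead of the pivot, 14 mm above the underside: midway between the red sleeves (56 mm long, 28 mm tall). Width over the sleeves: 68 mm open, 46 mm closed on the egg. Spring push on each finger 6 N open, 8 N closed. Squeezed to about 60 mm it can be carried and the jaws still clear the egg by about 8 mm each side; 20 to 40 N grips the egg well.
- tongs_bite (a point): point on the tongs' middle line, 180 mm ahead of the pivot and 14 mm above the underside: midway between the two jaws. Put it at the egg's centre or up to 5 mm higher before closing.
- jaw_left: left jaw: shallow V plate 25 mm long, 20 mm tall (4 to 24 mm above the tongs' underside), hollow side towards the other jaw; origin at the middle of its hollow face. The gap between the jaws is about 84 mm at their middles (75 mm at their ends) when open and about 45 mm when closed on the egg.
- jaw_right: right jaw, the mirror image of the left one; origin at the middle of its hollow face
- tongs_left (a joint): closing angle of the tongs' left arm in rad: 0 open (where the spring holds it), about 0.10 when closed on the egg, 0.22 at the stop; the right arm has the same value
- egg: brown hen's egg, 42 mm thick and 56 mm tall, 46 to 70 g, standing blunt end down in the egg cup; origin at its lower end
- egg_center (a point): the egg's centre at its thickest height, 26 mm above its lower end, about 62 mm above the shelf while it stands in the cup
- egg_cup: loose white ceramic egg cup, foot 48 mm across, bowl 43 mm across, 48 mm tall, 130 g; origin at the centre of its underside, z up
- egg_cup_rim (a point): centre of the egg cup's rim, 48 mm above its underside
- saucer: loose blue ceramic saucer, 130 mm across, 16 mm tall; origin at the centre of its underside. The egg cup and the saucer stand left and right, either way round.
- steel_cup: bystander: stainless steel cup, 74 mm across, 85 mm tall, standing on the shelf; origin at the centre of its underside
- brush: bystander: blue scrubbing brush, 150 by 45 by 38 mm, bristles down; origin at the centre of its underside
- funnel: bystander: green plastic funnel standing on its wide mouth, 110 mm across, 105 mm tall; origin at the centre of its underside
Mind the look-alikes: they are no part of the job. Several things have the shape of the tongs; the one meant has the colours described above.

How it is judged:
By the outcome, as a careful person would: the job done as asked, in the order asked, and still so for the second after the job is handed in, while the arm keeps its last pose, push and grip.
It also fails if it takes over 51 s, if anything falls off the work surface, if the arm or the gripper's body presses on something with over 40 N, if the wrist force passes 120 N, or if a joint passes its speed limit or range.

ROBOT

A 7-joint arm with a two-finger parallel gripper is mounted at the origin on the work surface. World frame = base frame: x ahead of the robot, y to its left, z up, the work surface at z = 0. Lengths are in mm, angles in degrees, forces in N, time in s.
With the tool pointing down it reaches from about 400 to 850 mm from the base axis. Payload 10.4 kg.
Tool frame: the origin (TCP) lies at the very end of the fingers, on their centre line; the grasp point (between the pads) lies 19 mm behind it; z points along the fingers, y is the line along which they close (so a half turn about z gives the same grasp; the last joint's range is limited). The gripper opens to 87 mm and grips with 3 to 60 N. Pads are 19 mm wide; open, the fingers measure 117 mm over their backs; the gripper's body (75 mm by 190 mm) begins 51 mm behind the grasp point.
Start: joints at [-1.295, 19.034, -3.707, 83.658, 1.238, 77.344, -5.071], TCP at [625.024, 0.019, 197.976] pointing down, gripper open.
Joint ranges: [-148.97, 148.97], [-28.65, 121.19], [-84.17, 76.75], [9.2, 138.47], [-72.65, 252.65], [3.7, 117.97], [-149.18, 149.18]. Speed limits (degrees/s): [127.2, 127.2, 159.86, 159.86, 180, 180, 180].

INTERFACE

Orientations are given as a 3x3 rotation matrix whose columns are the frame's x, y, z axes.
In Python, from rig import ctrl gives the robot as it stands.
- The arm moves only by the tool carry_out, never from a script. Its argument "rows" is a list that holds one entry, the list of rows, each a list of 7 numbers: the shift along the tool's x, y, z in shares of 200 mm (1.0 is 200 mm), then the turn, a rotation vector about the tool's x, y, z in parts of the range, where 1.0 means 2 pi rad, then the opening, from 0 (shut) to 1 (fully open). In form: [[[tx, ty, tz, wx, wy, wz, claw], ...]]. A call has 1 to 5 rows; each row is the pose to reach, as a shift and turn from the pose commanded when the call began, along the tool's axes at that moment; what a row does not reach only later rows make up. A row lasts 1/12 s, in which the tool goes at most 41.7 mm and 7.16 degrees, less where a joint would pass 70% of its speed; a pose out of reach is approached as far as the arm can. A shift or turn number past 1, either way, is cut back to 1. A call with a gripper value outside its range is refused whole. The fingers move at their own pace and stop on an object; "grip_force" is the grip in N (left out, the last holds). Time passes only in rows, so rows that repeat a pose let the fingers close. It gives the time, the measured TCP pose, the force, the opening and the grip force at its end, in the units of the state.
- ctrl.state(): the state, without advancing time (a new reading comes with each control period).
- ctrl.capture(name): name is "scene" or "side" or "wrist"; returns a dict with "img" (400x640x3 uint8, blue, green, red), "intrinsics" (3x3 intrinsics, pixels), "extrinsics" (4x4, takes a point from world to camera coordinates). Camera axes: x right, y down, z forward; pixel columns grow to the right and rows downward; lengths in mm; the calibration is good to about 2 mm. A picture is of the moment at which its call begins. There is no depth.
- ctrl.sign_off(): hands the job in; it is judged then, once.
The state is a dict: "time_s": time; "joint_positions": joint angles; "joint_velocities": joint speeds; "effort": joint torques, N m; "position": TCP position; "eef_rot": TCP orientation; "force": force on the tool from outside, world axes, zero at the start; "ft_torque": the same for the moment, N m; "grip_width": opening from 0.0 (shut) to 1.0 (fully open); "gripper_force": force on a finger pad.
Only numpy, scipy, OpenCV 4.12 (cv2) and the standard library are available. Lean on these libraries where they do the work, as an engineer would, in place of code of your own. Each camera call takes 0.05 s, during which the arm holds its last target. There are 200 camera calls.

## Working session

There is one attempt and no reset: what is moved stays moved. The work goes in short steps, Python scripts to look and compute and a tool call to move; the robot and the scene stay as the last step left them, time stands still between calls to the robot, and variables do not carry over. Pictures are saved under pics/ and viewed, at most 10 in all, crops included, and the job is handed in when it is done.

Besides the shell and the picture viewer there is one more tool, called after "Emit:" in YAML: its name, and indented under it one key for each argument. carry_out: Moves the arm, as the interface text tells. Its arguments: {"type":"object","properties":{"rows":{"type":"array"},"grip_force":{"type":"number"}},"required":["rows"]}

```bash
mkdir -p pics; ls; python3 - <<'E'
from rig import ctrl
import cv2,json,numpy as np
for n in("scene","side"):
    c=ctrl.capture(n); cv2.imwrite(f"pics/{n}0.png",c["img"]); print(n,np.round(c["intrinsics"],1).tolist(),np.round(c["extrinsics"],3).tolist())
s=ctrl.state(); print(s["time_s"],s["position"],s["eef_rot"],s["grip_width"])
E
```

```text
pics
scene [[384.9, 0.0, 314.5], [0.0, 384.9, 199.9], [0.0, 0.0, 1.0]] [[-0.661, 0.75, 0.017, 335.001], [0.483, 0.443, -0.755, -187.106], [-0.574, -0.491, -0.655, 1674.282], [0.0, 0.0, 0.0, 1.0]]
side [[392.5, 0.0, 316.6], [0.0, 392.5, 199.4], [0.0, 0.0, 1.0]] [[0.725, -0.688, -0.019, -383.666], [-0.525, -0.535, -0.661, 331.155], [0.445, 0.489, -0.75, 1044.639], [0.0, 0.0, 0.0, 1.0]]
0.1 [ 6.24628180e+02 -4.09548035e-03  1.97240190e+02] [[-4.83304116e-05  9.99999227e-01 -1.24234433e-03]
 [ 9.99999995e-01  4.82273384e-05 -8.29965817e-05]
 [-8.29366026e-05 -1.24234833e-03 -9.99999225e-01]] 0.999471537895659
```

View pics/scene0.png

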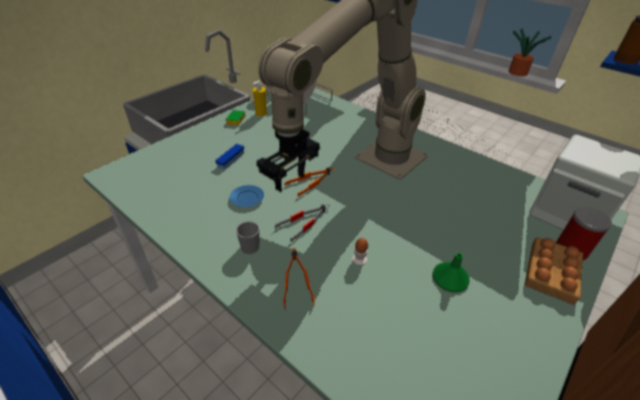

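View pics/side0.png

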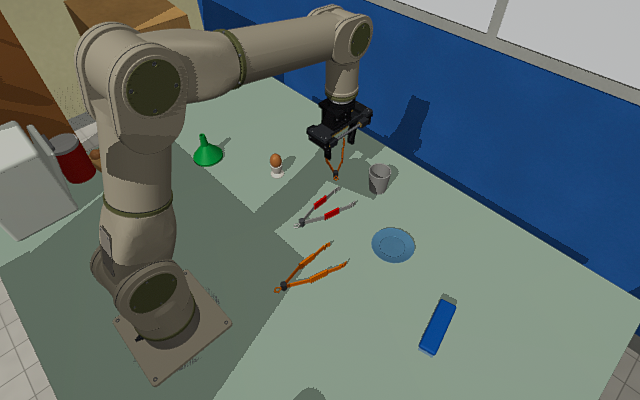

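Tongs-shaped candidates are the orange pair at scene (310,182) / side (310,270), the steel pair with red sleeves at scene (302,221) / side (325,208), and the orange pair at scene (297,280) / side (337,165). I choose the middle pair. The egg is at scene (361,246) / side (276,160), and the saucer at scene (247,197) / side (393,244). The steel cup is near the jaws' side of the tongs. Next I check the choice in a close crop.

```bash
cat > h.py <<'E'
from rig import ctrl
import cv2,numpy as np
def cap(n,name=None):
    c=ctrl.capture(n)
    if name: cv2.imwrite(f"pics/{name}.png",c["img"])
    return c
def ray(c,u,v):
    K,E=c["intrinsics"],c["extrinsics"]; R,t=E[:3,:3],E[:3,3]
    return -R.T@t, R.T@np.linalg.solve(K,[u,v,1.])
def onz(c,u,v,z):
    o,d=ray(c,u,v); return o+d*(z-o[2])/d[2]
def tri(cs,uvs):
    A=0;b=0
    for c,(u,v) in zip(cs,uvs):
        o,d=ray(c,u,v); d=d/np.linalg.norm(d); P=np.eye(3)-np.outer(d,d); A=A+P; b=b+P@o
    return np.linalg.solve(A,b)
def proj(c,p):
    q=c["extrinsics"][:3,:3]@p+c["extrinsics"][:3,3]; q=c["intrinsics"]@q; return q[:2]/q[2]
E
python3 - <<'E'
from h import *
a=cap("scene");b=cap("side");w=cap("wrist","wrist0")
A=cv2.resize(a["img"][190:290,230:390],(800,500),interpolation=cv2.INTER_CUBIC)[:, :]
B=cv2.resize(b["img"][130:255,260:420],None,fx=5,fy=5,interpolation=cv2.INTER_CUBIC)
cv2.imwrite("pics/cA.png",A);cv2.imwrite("pics/cB.png",B[:600])
print(np.round(w["extrinsics"],3).tolist(),w["intrinsics"].tolist())
print("egg",tri([a,b],[(361,246),(276,160)]),"saucer",onz(a,247,197,10),onz(b,393,244,10))
# red blobs, saucer, egg
for c in(a,b):
    hsv=cv2.cvtColor(c["img"],cv2.COLOR_BGR2HSV)
    for nm,lo,hi in(("red",(0,190,110),(4,255,255)),("red2",(175,190,110),(180,255,255)),("brown",(5,100,60),(14,220,255)),("blue",(95,90,80),(110,200,255))):
        n,_,st,ce=cv2.connectedComponentsWithStats(cv2.inRange(hsv,lo,hi))
        print(nm,[(st[i,4],st[i,:4].tolist(),ce[i].round(1).tolist()) for i in range(1,n) if 25<st[i,4]<3000])
E
```

```text
[[1.0, -0.001, -0.0, -625.124], [-0.001, -0.957, 0.289, -34.632], [-0.001, -0.289, -0.957, 390.543], [0.0, 0.0, 0.0, 1.0]] [[279.7470371441694, 0.0, 323.6116276783034], [0.0, 279.7470371441694, 198.62929963738495], [0.0, 0.0, 1.0]]
egg [563.86506271 240.28216036  65.22144555] saucer [ 607.5053844  -248.12455728   10.        ] [ 612.9559853  -247.97884781   10.        ]
red []
red2 []
brown [(np.int32(390), [509, 54, 24, 22], [520.4, 64.7]), (np.int32(237), [285, 170, 43, 26], [308.5, 179.9]), (np.int32(137), [356, 238, 12, 15], [361.2, 245.1]), (np.int32(1438), [535, 239, 50, 54], [558.8, 263.8]), (np.int32(136), [295, 255, 20, 48], [305.5, 277.6]), (np.int32(133), [283, 256, 11, 51], [286.7, 280.7])]
blue [(np.int32(54), [216, 144, 28, 19], [228.7, 150.9]), (np.int32(582), [230, 185, 34, 22], [246.2, 195.8])]
red [(np.int32(32), [314, 195, 12, 14], [318.9, 201.2]), (np.int32(84), [324, 208, 15, 12], [331.3, 213.1])]
red2 []
brown [(np.int32(81), [90, 150, 10, 10], [94.7, 154.2]), (np.int32(117), [270, 154, 11, 13], [275.1, 160.1])]
blue [(np.int32(27), [213, 0, 15, 4], [219.4, 1.2])
[... 733 characters left out ...]
67], [625.3, 161.5]), (np.int32(38), [556, 131, 10, 18], [559.7, 138.8]), (np.int32(71), [566, 131, 19, 14], [574.9, 138.3]), (np.int32(40), [586, 131, 16, 14], [593.4, 136.9]), (np.int32(38), [603, 132, 11, 12], [607.4, 137.7]), (np.int32(46), [596, 140, 14, 14], [602.6, 148.1]), (np.int32(27), [592, 159, 10, 13], [596.1, 164.6]), (np.int32(27), [532, 182, 9, 11], [536.4, 187.7]), (np.int32(40), [619, 193, 11, 13], [624.6, 198.8]), (np.int32(46), [504, 204, 15, 10], [510.8, 209.2]), (np.int32(364), [612, 215, 28, 33], [628.2, 231.5]), (np.int32(1168), [372, 228, 42, 35], [392.6, 245.0]), (np.int32(825), [587, 238, 53, 52], [613.6, 264.1]), (np.int32(26), [419, 347, 15, 10], [425.8, 351.6])]
```

View pics/cB.png

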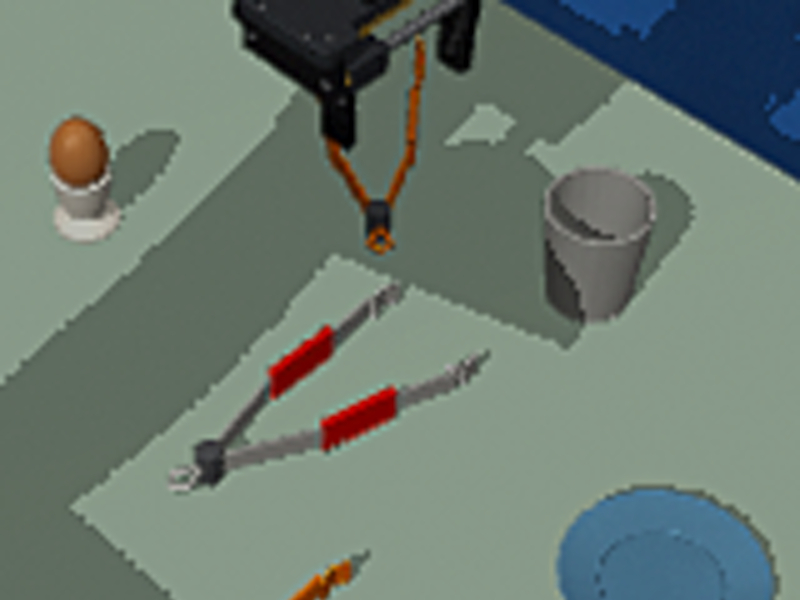

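View pics/wrist0.png

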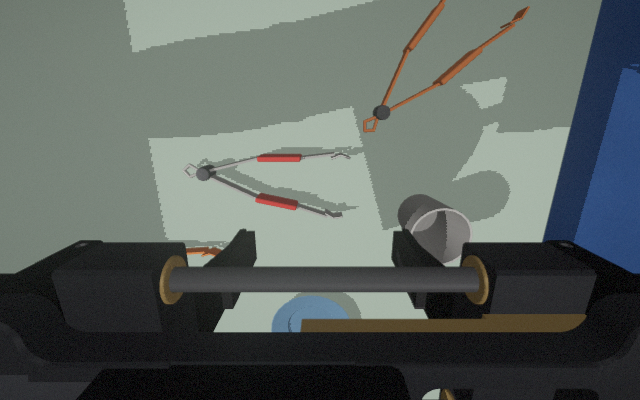

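The crop confirms the steel tongs with red sleeves: pivot at wrist (204,173), red sleeves at wrist (279,158) and (277,202), and jaws to the right. Next I compute their poses.

```bash
python3 - <<'E'
from h import *
a=cap("scene");b=cap("side");w=cap("wrist")
def red(c,box):
    x0,y0,x1,y1=box; h=c["img"][y0:y1,x0:x1].astype(int)
    m=((h[...,2]>90)&(h[...,2]>2.2*h[...,1])&(h[...,2]>2.2*h[...,0])).astype(np.uint8)
    n,_,st,ce=cv2.connectedComponentsWithStats(m)
    return sorted([(st[i,4],(ce[i]+[x0,y0]).round(1).tolist()) for i in range(1,n) if st[i,4]>12],reverse=True)
ra=red(a,(270,200,335,250));rb=red(b,(300,185,350,225));rw=red(w,(240,140,310,220))
print(ra,rb,rw)
for z in (14,22,28): print(z,[onz(w,*p[1],z)[:2].round(1) for p in rw],"pivot",onz(w,204,173,28)[:2].round(1))
pb=(260+209/5,130+452/5)
print("piv side",onz(b,*pb,26)[:2])
for p in rb: print([ (q[1],tri([b,w],[p[1],q[1]]).round(1)) for q in rw])
print("jaws",onz(w,340,155,20)[:2],onz(w,333,214,20)[:2])
for nm,c,p,z in(("steelcup rim b",b,(260+600/5,130+205/5),85),("steel a",a,(249,229),85),("funnel a",a,(451,277),10),("funnel b",b,(208,155),15),("saucer a",a,(246.5,195.8),14),("saucer b",b,(392.8,244.8),14)): print(nm,onz(c,*p,z)[:2].round(1))
print("egg",tri([a,b],[(361.2,245.1),(275.1,160.1)]))
# egg cup foot in side crop
print("foot",onz(b,260+86/5,130+220/5,3)[:2])
E
```

```text
[(np.int32(25), [308.3, 223.5]), (np.int32(25), [296.7, 214.4])] [(np.int32(89), [331.3, 213.2]), (np.int32(81), [319.7, 202.1])] [(np.int32(170), [278.2, 158.5]), (np.int32(161), [275.6, 203.6])]
14 [array([565.3,  23.2]), array([558.7, -39.5])] pivot [470.7   6.6]
22 [array([566.6,  24.4]), array([560.1, -37. ])] pivot [470.7   6.6]
28 [array([567.6,  25.3]), array([561.2, -35. ])] pivot [470.7   6.6]
piv side [468.37946754   3.06273946]
[([278.2, 158.5], array([572.4,   3. , -26.2])), ([275.6, 203.6], array([559.4, -37.6,  19.5]))]
[([278.2, 158.5], array([566. ,  23.7,  18.1])), ([275.6, 203.6], array([554.3, -13.5,  61.1]))]
jaws [646.69210059  28.56671554] [638.33927961 -52.76954403]
steelcup rim b [761.8 -60. ]
steel a [758.7 -54.1]
funnel a [437.1 493.7]
funnel b [431.8 485.2]
saucer a [ 607.  -250.9]
saucer b [ 607.7 -250.8]
egg [560.86038192 239.82933015  66.78487948]
foot [558.72665498 236.32491121]
```

Units first: shifts go in shares of 200 mm and turns go in shares of 2 pi rad. So 70 mm / 200 = 0.35, -59 mm / 200 = -0.295, -0.6 rad / 6.2832 = -0.0955.

Emit:
carry_out:
  rows:
    - [[-0.015, -0.15, 0.2, 0, 0, -0.0191, 1], [-0.03, -0.295, 0.35, 0, 0, -0.0382, 1], [-0.03, -0.295, 0.35, 0, 0, -0.0573, 1], [-0.03, -0.295, 0.35, 0, 0, -0.0764, 1], [-0.03, -0.295, 0.35, 0, 0, -0.0955, 1]]

```text
time_s: 0.82
position: [564.9, -6.1, 127.3]
eef_rot: [[-0.57, 0.822, -0.001], [0.822, 0.57, -0.0], [0.001, -0.001, -1.0]]
force: [0.2, -0.5, -0.0]
grip_width: 0.996
gripper_force: 0.0
```

Converted, -0.6 rad / 6.2832 = -0.0955.

Emit:
carry_out:
  rows:
    - [[0, 0, 0, 0, 0, -0.0191, 1], [0, 0, 0, 0, 0, -0.0382, 1], [0, 0, 0, 0, 0, -0.0573, 1], [0, 0, 0, 0, 0, -0.0764, 1], [0, 0, 0, 0, 0, -0.0955, 1]]

```text
time_s: 1.23
position: [566.1, -6.0, 128.0]
eef_rot: [[-0.934, 0.357, 0.0], [0.357, 0.934, 0.0], [-0.0, 0.0, -1.0]]
force: [0.3, -0.0, 0.1]
grip_width: 1.003
gripper_force: 0.0
```

Converted, -0.266 rad / 6.2832 = -0.0423.

Emit:
carry_out:
  rows:
    - [[0, 0, 0, 0, 0, -0.0191, 1], [0, 0, 0, 0, 0, -0.0382, 1], [0, 0, 0, 0, 0, -0.0423, 1], [0, 0, 0, 0, 0, -0.0423, 1], [0, 0, 0, 0, 0, -0.0423, 1]]

```text
time_s: 1.65
position: [566.0, -6.1, 128.0]
eef_rot: [[-0.994, 0.106, 0.0], [0.106, 0.994, 0.0], [-0.0, 0.0, -1.0]]
force: [-0.1, -0.2, 0.2]
grip_width: 1.0
gripper_force: 0.0
```

```bash
python3 - <<'E'
from h import *
s=ctrl.state();print(s["time_s"],s["position"].round(1),s["eef_rot"].round(3).tolist(),s["joint_positions"])
cap("wrist","wrist1")
E
```

```text
1.65 [566.   -6.1 128. ] [[-0.994, 0.106, 0.0], [0.106, 0.994, 0.0], [-0.0, 0.0, -1.0]] [  8.11286018  15.20313282 -14.15162024  97.47951798   3.97061103
  67.79781663  76.8348171 ]
```

View pics/wrist1.png

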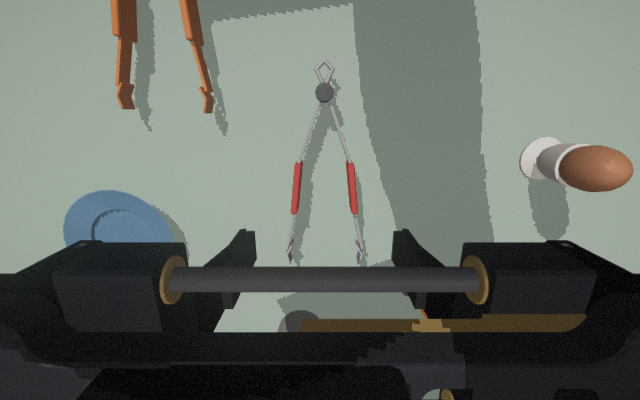

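The tongs are seen symmetrically: pivot (324,92), sleeves (296,187) and (351,187). The egg is at (596,168) with the cup foot at (541,158), and the saucer at about (118,228). Now I refine these.

```bash
python3 - <<'E'
from h import *
w=cap("wrist");a=cap("scene")
s=ctrl.state();R=s["eef_rot"];p0=s["position"]
h=w["img"][150:225,270:370].astype(int)
m=((h[...,2]>80)&(h[...,2]>2.2*h[...,1])&(h[...,2]>2.2*h[...,0])).astype(np.uint8)
n,_,st,ce=cv2.connectedComponentsWithStats(m)
q=[onz(w,*(ce[i]+[270,150]),21) for i in range(1,n) if st[i,4]>30]
piv=onz(w,324,92,28); mid=np.mean(q,0)
print("sl",[x.round(1) for x in q],"mid",mid.round(1),"piv",piv.round(1))
d=mid-piv;print("len",np.hypot(*d[:2]),"yaw",np.degrees(np.arctan2(d[1],d[0])),"perp",np.degrees(np.arctan2(*(q[1]-q[0])[:2])))
print("grip in tool frame",(R.T@(np.array([mid[0],mid[1],0])-p0)).round(1))
hsv=cv2.cvtColor(w["img"],cv2.COLOR_BGR2HSV)
for nm,c in(("w",w),("a",a)):
    hsv=cv2.cvtColor(c["img"],cv2.COLOR_BGR2HSV)
    n,_,st,ce=cv2.connectedComponentsWithStats(cv2.inRange(hsv,(5,100,60),(14,230,255)))
    print(nm,[(st[i].tolist(),ce[i].round(1).tolist()) for i in range(1,n) if st[i,4]>100])
print("foot",onz(w,541,158,2)[:2],"egg",onz(w,596,168,70)[:2],"tri",tri([w,a],[(596,168),(361.2,245.1)]))
E
```

```text
sl [array([566.5,  24.7,  21. ]), array([560.4, -36.2,  21. ])] mid [563.5  -5.8  21. ] piv [467.3   4.7  28. ]
len 96.71932144367334 yaw -6.23576459853281 perp -174.31481763909107
grip in tool frame [ 2.60e+00 -1.00e-01  1.28e+02]
w [([111, 0, 26, 109, 1973], [123.9, 46.8]), ([179, 0, 35, 113, 1364], [196.8, 47.2]), ([560, 146, 73, 46, 2629], [595.6, 168.5])]
a [([509, 54, 24, 22, 391], [520.4, 64.7]), ([356, 238, 12, 15, 137], [361.2, 245.1]), ([535, 239, 50, 54, 1446], [558.5, 263.7]), ([295, 255, 19, 48, 145], [305.6, 277.7]), ([283, 256, 11, 51, 138], [286.7, 280.7])]
foot [560.09901684 238.63655811] egg [558.43367372 236.4471075 ] tri [560.09009014 239.44432288  66.12334074]
```

Converted, 124 mm / 200 = 0.62, 118 mm / 200 = 0.59.

Emit:
carry_out:
  rows:
    - [[0.005, 0, 0.175, 0, 0, 0, 1], [0.005, 0, 0.35, 0, 0, 0, 1], [0.005, 0, 0.5, 0, 0, 0, 1], [0.005, 0, 0.59, 0, 0, 0, 1], [0.005, 0, 0.62, 0, 0, 0, 1]]

```text
time_s: 2.22
position: [562.8, -5.9, 0.7]
eef_rot: [[-0.994, 0.105, -0.005], [0.105, 0.994, -0.0], [0.005, -0.001, -1.0]]
force: [-1.6, -0.2, -0.4]
grip_width: 0.998
gripper_force: 0.0
```

Emit:
carry_out:
  rows:
    - [[0, 0, 0, 0, 0, 0, 0.9], [0, 0, 0, 0, 0, 0, 0.8], [0, 0, 0, 0, 0, 0, 0.75], [0, 0, 0, 0, 0, 0, 0.69], [0, 0, 0, 0, 0, 0, 0.69]]
  grip_force: 30

```text
time_s: 2.63
position: [565.9, -5.9, 5.2]
eef_rot: [[-0.994, 0.105, 0.002], [0.105, 0.994, -0.0], [-0.002, 0.0, -1.0]]
force: [0.2, -0.2, 0.6]
grip_width: 0.731
gripper_force: 0.0
```

Converted, -30 mm / 200 = -0.15, -15 mm / 200 = -0.075.

Emit:
carry_out:
  rows:
    - [[0, 0, 0, 0, 0, 0, 0.69], [0, 0, 0, 0, 0, 0, 0.69], [0, 0, -0.025, 0, 0, 0, 0.69], [0, 0, -0.075, 0, 0, 0, 0.69], [0, 0, -0.15, 0, 0, 0, 0.69]]

```text
time_s: 3.05
position: [564.3, -5.9, 34.0]
eef_rot: [[-0.995, 0.105, -0.002], [0.105, 0.995, 0.0], [0.002, -0.0, -1.0]]
force: [0.6, 0.1, -0.3]
grip_width: 0.692
gripper_force: 0.0
```

```bash
python3 - <<'E'
from h import *
s=ctrl.state();print(s["time_s"],s["position"].round(1),s["force"],s["grip_width"],s["gripper_force"])
w=cap("wrist");b=cap("side")
B=cv2.resize(b["img"][120:240,270:400],None,fx=4,fy=4,interpolation=cv2.INTER_CUBIC)
cv2.imwrite("pics/c2.png",np.hstack([cv2.resize(w["img"],(0,0),fx=.0+0.4,fy=.4)[:, :256],cv2.resize(B,None,fx=.333*160/160,fy=.333)]) if 0 else B)
E
```

```text
3.05 [564.3  -5.9  34. ] [ 0.59101269  0.09142132 -0.3139292 ] 0.6919349182929346 0.0
```

View pics/c2.png

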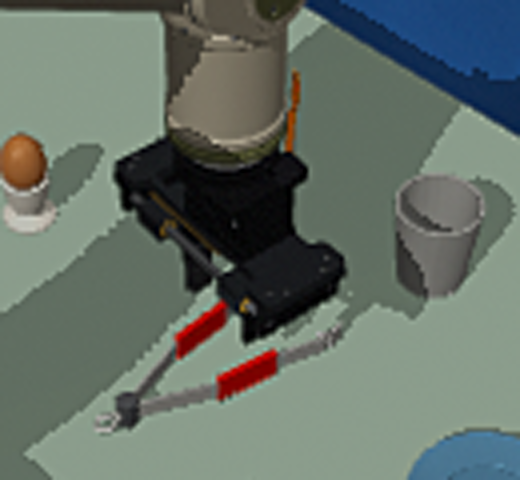

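The tongs were not lifted: pivot at side (302,221) has not moved, and the fingers are above the sleeves. I open and measure again.

Emit:
carry_out:
  rows:
    - [[0, 0, -0.1, 0, 0, 0, 1], [0, 0, -0.15, 0, 0, 0, 1], [0, 0, -0.15, 0, 0, 0, 1], [0, 0, -0.15, 0, 0, 0, 1], [0, 0, -0.15, 0, 0, 0, 1]]

```text
time_s: 3.57
position: [564.7, -5.9, 63.3]
eef_rot: [[-0.995, 0.105, -0.001], [0.105, 0.995, -0.0], [0.001, -0.0, -1.0]]
force: [0.5, 0.0, -0.1]
grip_width: 0.962
gripper_force: 0.0
```

```bash
python3 - <<'E'
from h import *
w=cap("wrist");b=cap("side")
s=ctrl.state();R=s["eef_rot"];p0=s["position"];print(s["time_s"],p0,s["grip_width"])
def red(c,box):
    x0,y0,x1,y1=box; h=c["img"][y0:y1,x0:x1].astype(int)
    m=((h[...,2]>80)&(h[...,2]>2.2*h[...,1])&(h[...,2]>2.2*h[...,0])).astype(np.uint8)
    n,_,st,ce=cv2.connectedComponentsWithStats(m)
    return [(st[i].tolist(),ce[i]+[x0,y0]) for i in range(1,n) if st[i,4]>20]
for z in(14,28):
  for st,c in red(w,(200,50,450,270)): print(z,st,onz(w,*c,z).round(1),(R.T@(onz(w,*c,z)-p0)).round(1))
print(red(b,(300,185,350,225)))
cv2.imwrite("pics/wrist2.png",w["img"])
# where fingertips should be
for dy in(-43.5,43.5): print(proj(w,p0+R@[0,dy,0]))
E
```

```text
3.6667 [564.47473017  -5.89669759  63.02733411] 0.9852090811135585
14 [152, 124, 14, 67, 485] [569.3  25.4  14. ] [-1.6 31.7 49. ]
14 [83, 128, 12, 63, 421] [562.8 -37.6  14. ] [ -1.7 -31.7  49. ]
28 [152, 124, 14, 67, 485] [564.4  24.1  28. ] [ 3.2 29.8 35. ]
28 [83, 128, 12, 63, 421] [558.2 -35.2  28. ] [  3.1 -29.8  35. ]
[([14, 10, 13, 15, 81], array([319.66666667, 202.0617284 ])), ([24, 23, 15, 12, 89], array([331.3258427 , 213.21348315]))]
[263.54323123 228.68922093]
[384.44932209 228.59167719]
```

View pics/wrist2.png

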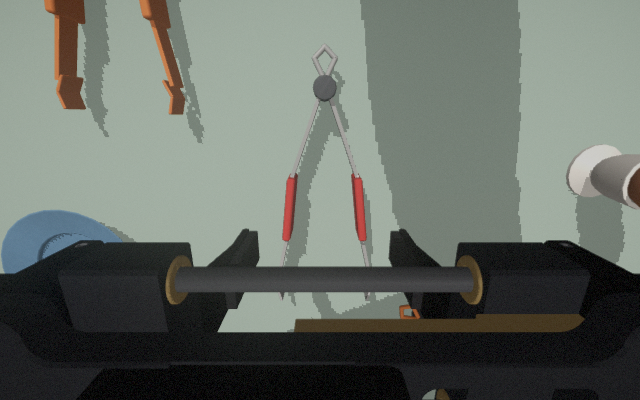

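Alignment is good, and the tongs have not moved. I go down again, close in place and watch the pad force before lifting.

Converted, 60 mm / 200 = 0.3, 54 mm / 200 = 0.27.

Emit:
carry_out:
  rows:
    - [[0.005, 0, 0.1, 0, 0, 0, 1], [0.005, 0, 0.2, 0, 0, 0, 1], [0.005, 0, 0.27, 0, 0, 0, 1], [0.005, 0, 0.3, 0, 0, 0, 1], [0.005, 0, 0.3, 0, 0, 0, 1]]

```text
time_s: 4.08
position: [562.6, -5.8, 2.1]
eef_rot: [[-0.995, 0.105, -0.003], [0.105, 0.995, 0.0], [0.003, -0.0, -1.0]]
force: [0.9, 0.0, 0.1]
grip_width: 0.999
gripper_force: 0.0
```

Emit:
carry_out:
  rows:
    - [[0, 0, 0, 0, 0, 0, 0.69], [0, 0, 0, 0, 0, 0, 0.69], [0, 0, 0, 0, 0, 0, 0.69], [0, 0, 0, 0, 0, 0, 0.69], [0, 0, 0, 0, 0, 0, 0.69]]
  grip_force: 30

```text
time_s: 4.5
position: [564.4, -5.8, 4.6]
eef_rot: [[-0.995, 0.105, 0.001], [0.105, 0.995, 0.0], [-0.001, 0.0, -1.0]]
force: [0.1, 0.4, 0.0]
grip_width: 0.731
gripper_force: 0.0
```

Emit:
carry_out:
  rows:
    - [[0, 0, 0, 0, 0, 0, 0.69], [0, 0, 0, 0, 0, 0, 0.69], [0, 0, 0, 0, 0, 0, 0.69]]

```text
time_s: 4.75
position: [564.1, -5.8, 4.1]
eef_rot: [[-0.995, 0.105, 0.0], [0.105, 0.995, 0.0], [-0.0, 0.0, -1.0]]
force: [-0.2, -0.9, 0.2]
grip_width: 0.69
gripper_force: 0.0
```

```bash
python3 - <<'E'
from h import *
w=cap("wrist","wrist3");b=cap("side")
s=ctrl.state();R=s["eef_rot"];p0=s["position"];print(s["time_s"],p0,s["grip_width"],s["gripper_force"])
h=w["img"][50:270,200:450].astype(int)
m=((h[...,2]>80)&(h[...,2]>2.2*h[...,1])&(h[...,2]>2.2*h[...,0])).astype(np.uint8)
n,_,st,ce=cv2.connectedComponentsWithStats(m)
for i in range(1,n):
  if st[i,4]>30: print(st[i],(R.T@(onz(w,*(ce[i]+[200,50]),28)-p0)).round(1))
E
```

```text
4.85 [564.07671689  -5.78629771   3.99900134] 0.6910685240165537 0.0
[160 141  16  76 608] [ 11.3  27.7 -24. ]
[ 73 148  12  68 493] [ 11.1 -28.3 -24. ]
```

View pics/wrist3.png

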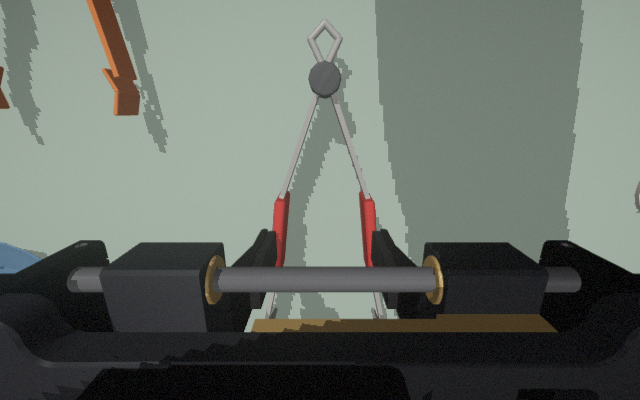

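The pads sit beside the sleeves, at about (272,250) and (375,250), but with no force yet, so the opening value is not exactly linear. I close further in steps until I feel the spring.

Emit:
carry_out:
  rows:
    - [[0, 0, 0, 0, 0, 0, 0.66], [0, 0, 0, 0, 0, 0, 0.66], [0, 0, 0, 0, 0, 0, 0.66]]

```text
time_s: 5.1
position: [564.0, -5.8, 4.0]
eef_rot: [[-0.995, 0.105, 0.0], [0.105, 0.995, -0.0], [-0.0, 0.0, -1.0]]
force: [1.0, 0.4, 0.1]
grip_width: 0.663
gripper_force: 0.0
```

Emit:
carry_out:
  rows:
    - [[0, 0, 0, 0, 0, 0, 0.63], [0, 0, 0, 0, 0, 0, 0.63], [0, 0, 0, 0, 0, 0, 0.63]]

```text
time_s: 5.35
position: [564.0, -5.8, 4.0]
eef_rot: [[-0.995, 0.105, 0.0], [0.105, 0.995, 0.0], [-0.0, 0.0, -1.0]]
force: [0.6, 1.0, -0.8]
grip_width: 0.631
gripper_force: 0.0
```

Emit:
carry_out:
  rows:
    - [[0, 0, 0, 0, 0, 0, 0.6], [0, 0, 0, 0, 0, 0, 0.6], [0, 0, 0, 0, 0, 0, 0.6]]

```text
time_s: 5.6
position: [564.1, -5.7, 4.0]
eef_rot: [[-0.995, 0.105, 0.0], [0.105, 0.995, 0.0], [-0.0, 0.0, -1.0]]
force: [0.1, 0.1, -0.2]
grip_width: 0.605
gripper_force: 0.0
```

```bash
python3 - <<'E'
from h import *
w=cap("wrist")
s=ctrl.state();R=s["eef_rot"];p0=s["position"];print(s["time_s"],p0,s["grip_width"],s["gripper_force"])
def an(img):
    h=img[50:270,200:450].astype(int)
    m=((h[...,2]>80)&(h[...,2]>2.2*h[...,1])&(h[...,2]>2.2*h[...,0])).astype(np.uint8)
    n,_,st,ce=cv2.connectedComponentsWithStats(m)
    for i in range(1,n):
        if st[i,4]>30: print(st[i])
    for r in(200,215,230):
        c=np.where(m[r-50])[0]+200; print(r,c[[0,-1]],c[np.where(np.diff(c)>5)[0]], c[np.where(np.diff(c)>5)[0]+1])
an(w["img"]); print(); an(cv2.imread("pics/wrist3.png"))
cv2.imwrite("pics/w4.png",np.hstack([cv2.imread("pics/wrist3.png")[160:330,210:430],w["img"][160:330,210:430]]).repeat(1,0))
i=cv2.imread("pics/w4.png");cv2.imwrite("pics/w4.png",cv2.resize(i,None,fx=1.8,fy=1.8))
for z in(4,28):
  for dy in(-30,30): print(z,proj(w,p0+R@[0,dy,4-z]), proj(w,p0+R@[-28,dy,4-z]))
E
```

```text
5.65 [564.07600031  -5.73800534   3.99382654] 0.6048341416458428 0.0
[160 142  16  40 351]
[ 73 148  12  33 295]
200 [277 371] [283] [362]
215 [274 374] [283] [364]
230 [274 373] [282] [365]

[160 141  16  76 608]
[ 73 148  12  68 493]
200 [277 371] [282] [362]
215 [274 374] [283] [363]
230 [273 375] [282] [365]
4 [282.30639771 229.08531189] [283.93207791 263.7390996 ]
4 [365.76474055 229.02534411] [364.1560876  263.68090442]
28 [276.98982388 243.92648613] [279.04746276 282.20828145]
28 [371.21010313 243.85850825] [369.16599267 282.14257866]
```

View pics/w4.png

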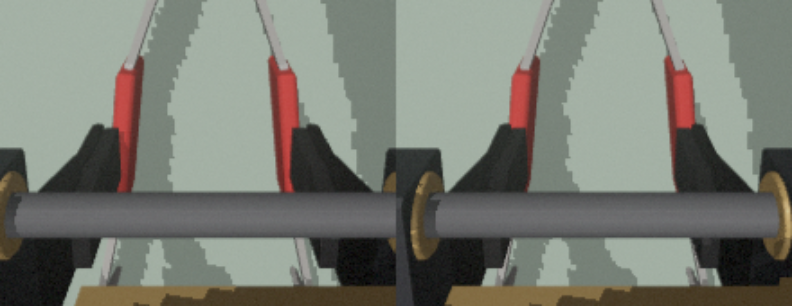

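The sleeves have not moved while the pads narrowed, so the fingers may be passing above them. I check the true fingertip height numerically in the side view.

```bash
python3 - <<'E'
from h import *
b=cap("side")
s=ctrl.state();R=s["eef_rot"];p0=s["position"]
for wd in(26,30,34):
  for sg in(-1,1): print(wd*sg,[proj(b,p0+R@[0,sg*wd,dz]).round(1).tolist() for dz in(0,-24)])
print("sleeve outer top/bot",[proj(b,np.array([564+3*k,-6+34*k,z])).round(1).tolist() for k in(-1,1) for z in(28,0)])
img=b["img"].astype(int)
for v in range(172,226):
    r=""
    for u in range(290,352):
        B,G,Rr=img[v,u]
        r+= "R" if Rr>90 and Rr>2.2*G else "#" if max(B,G,Rr)<62 else "+" if abs(G-Rr)<12 and abs(G-B)<15 else "o" if Rr>1.5*B else "."
    print(v,r)
E
```

```text
-26 [[330.5, 214.9], [330.5, 210.2]]
26 [[320.7, 205.4], [320.6, 200.6]]
-30 [[331.3, 215.6], [331.3, 210.9]]
30 [[319.9, 204.7], [319.8, 199.9]]
-34 [[332.0, 216.4], [332.1, 211.7]]
34 [[319.2, 203.9], [319.1, 199.2]]
sleeve outer top/bot [[332.3, 211.7], [332.2, 217.2], [319.0, 199.3], [319.1, 204.8]]
172 .........###############################################......
173 .........###############################################......
174 ..........#############+###############################+......
175 ..........###########################################+........
176 ..........###########################################.........
177 ..........###++######################################.........
178 ..........#####+#+#o#################################.........
179 ..........##########o################################.........
180 ..........+##++######################################.........
181 ...............######################################.........
182 ...............######################################.........
183 ...............#########o############################.
[... 2122 characters left out ...]
..RRRRRRRRRRR.................
216 ..............+++++..........+++++oRRRRRRRR...................
217 .............+++++.......+++++++++oRRRRRR.....................
218 ..........+##++++....+++++++++++++oRRR........................
219 .........+++++++.++++++++++++++++.oR..........................
220 .........+++++#++++++++++++++++...............................
221 .........++++#+++++++++++++...................................
222 .........+#####++++++++.......................................
223 ......+++++###+++++...........................................
224 ....+++++++####...............................................
225 ....+...++####+...............................................
```

The dark finger pixels end at side row ~211 (right) and ~200 (left), about 5 px above where a tip at z=4 should be. The tips therefore seem to be some 20 mm higher than the reported TCP. I check this against the first pictures, then open.

Emit:
carry_out:
  rows:
    - [[0, 0, 0, 0, 0, 0, 1], [0, 0, 0, 0, 0, 0, 1], [0, 0, 0, 0, 0, 0, 1], [0, 0, 0, 0, 0, 0, 1], [0, 0, 0, 0, 0, 0, 1]]

```text
time_s: 6.12
position: [564.1, -5.8, 4.0]
eef_rot: [[-0.995, 0.105, 0.0], [0.105, 0.995, 0.0], [-0.0, 0.0, -1.0]]
force: [0.2, 0.6, 0.3]
grip_width: 0.892
gripper_force: 0.0
```

```bash
python3 - <<'E'
from h import *
a=cap("scene");b=cap("side")
s=ctrl.state();R=s["eef_rot"];p=s["position"];print(p,s["grip_width"])
p1=np.array([624.8,0,197.5])
for n,c,box in(("scene0",a,(250,170,330,196)),("side0",b,(310,135,380,165))):
    print(n,"tips z=197,217,227",[[proj(c,p1+[k*51,0,dz]).round(1).tolist() for dz in(0,20,30)] for k in(-1,1)])
    img=cv2.imread(f"pics/{n}.png").max(2); x0,y0,x1,y1=box
    for v in range(y0,y1): print(v,"".join("#" if img[v,u]<50 else "." for u in range(x0,x1)))
E
```

```text
[564.03563679  -5.75738055   3.97482907] 0.9584155831530065
scene0 tips z=197,217,227 [[[301.5, 181.2], [301.4, 176.2], [301.4, 173.6]], [[278.4, 196.7], [278.1, 191.6], [277.9, 189.0]]]
170 ..........###########################...........######.......................###
171 ..........###########################............#####........................##
172 ...........#########################.............#####........................##
173 .............#######################.............#####........................#.
174 ...............#####################.............#####..........................
175 ................###################...............####..........................
176 ..................################.................###..........................
177 ...................#############................................................
178 .....................##########.................................................
179 .......................########.................................................
180 ........................#######............................
[... 2972 characters left out ...]
.........................
156 ..............#######.................................................
157 ...............######.................................................
158 .................####.................................................
159 ..................##..................................................
160 ......................................................................
161 ......................................................................
162 ......................................................................
163 ......................................................................
164 ......................................................................
```

Both first pictures agree: the real tips end about 22–25 mm short of the reported TCP. I go lower in careful steps and watch the force.

Converted, 16 mm / 200 = 0.08, 12 mm / 200 = 0.06.

Emit:
carry_out:
  rows:
    - [[0, 0, 0.02, 0, 0, 0, 1], [0, 0, 0.04, 0, 0, 0, 1], [0, 0, 0.06, 0, 0, 0, 1], [0, 0, 0.08, 0, 0, 0, 1], [0, 0, 0.08, 0, 0, 0, 1]]

```text
time_s: 6.63
position: [563.3, -5.8, -13.2]
eef_rot: [[-0.995, 0.105, -0.002], [0.105, 0.995, 0.0], [0.002, -0.0, -1.0]]
force: [-0.0, 0.5, 0.6]
grip_width: 1.001
gripper_force: 0.0
```

```bash
python3 - <<'E'
from h import *
b=cap("side")
s=ctrl.state();R=s["eef_rot"];p=s["position"];print(p,s["grip_width"],s["force"])
for sg in(-1,1): print([proj(b,np.array([p[0],p[1],z])+R@[x,sg*51,0]).round(1).tolist() for z in(0,10,20) for x in(-9,9)])
img=b["img"].astype(int)
for v in range(190,224):
    r=""
    for u in range(300,352):
        B,G,Rr=img[v,u]
        r+= "R" if Rr>90 and Rr>2.2*G else "#" if max(B,G,Rr)<62 else "."
    print(v,r)
E
```

```text
[563.56680819  -5.75042756 -12.70147249] 1.0004089284971653 [0.17240162 0.27312056 0.80598877]
[[337.4, 219.1], [333.1, 221.8], [337.4, 217.2], [333.1, 219.9], [337.5, 215.2], [333.1, 217.9]]
[[318.1, 200.5], [313.9, 203.0], [318.1, 198.6], [313.8, 201.1], [318.0, 196.6], [313.7, 199.1]]
190 ...............###.########################.........
191 ................###.#######################.........
192 .............#...###.########################.......
193 .............##...##...############################.
194 .............###...#....############################
195 .............####........###########################
196 ..............####......RR##########################
197 ..............#####....RRR.#########################
198 ..............######....RRR.########################
199 ..............#####RR....RR..#######################
200 ..............###.RRRR........###################.##
201 ...............#.RRRRR.........#####################
202 ................RRRRRRRR.....#######################
203 ..............RRRRRRRRR.....########################
204 .........
[... 426 characters left out ...]
######..........
212 ............................RRR##########...........
213 ..........................RRRRRR#######.............
214 ........................RRRRRRRR#######.............
215 ........................RRRRRRRR#######.............
216 .........................RRRRRRR######..............
217 .........................RRRRRR.#####...............
218 .##......................RRR.....##.................
219 .........................R.......#..................
220 ....#...............................................
221 ...#................................................
222 #####...............................................
223 .###................................................
```

Now the right finger covers the outer face of its sleeve, with its lowest point at (333,219), so the tip is at z≈12. I lower 8 mm more and close.

Converted, 8 mm / 200 = 0.04, 6 mm / 200 = 0.03.

Emit:
carry_out:
  rows:
    - [[0, 0, 0.015, 0, 0, 0, 1], [0, 0, 0.03, 0, 0, 0, 1], [0, 0, 0.04, 0, 0, 0, 1], [0, 0, 0.04, 0, 0, 0, 0.78], [0, 0, 0.04, 0, 0, 0, 0.69]]
  grip_force: 30

```text
time_s: 7.1
position: [564.0, -5.8, -20.1]
eef_rot: [[-0.995, 0.105, -0.0], [0.105, 0.995, 0.0], [0.0, 0.0, -1.0]]
force: [0.2, -0.5, -0.5]
grip_width: 0.92
gripper_force: 0.0
```

Emit:
carry_out:
  rows:
    - [[0, 0, 0, 0, 0, 0, 0.69], [0, 0, 0, 0, 0, 0, 0.69], [0, 0, 0, 0, 0, 0, 0.69], [0, 0, 0, 0, 0, 0, 0.69]]

```text
time_s: 7.43
position: [564.2, -5.8, -19.9]
eef_rot: [[-0.995, 0.105, 0.0], [0.105, 0.995, -0.0], [-0.0, 0.0, -1.0]]
force: [0.2, -0.5, -0.1]
grip_width: 0.707
gripper_force: 6.4
```

The spring force is felt at 6.4 N. Lifting.

Emit:
carry_out:
  rows:
    - [[0, 0, 0, 0, 0, 0, 0.69], [0, 0, -0.015, 0, 0, 0, 0.69], [0, 0, -0.05, 0, 0, 0, 0.69], [0, 0, -0.125, 0, 0, 0, 0.69], [0, 0, -0.225, 0, 0, 0, 0.69]]

```text
time_s: 7.85
position: [562.9, -5.7, 24.7]
eef_rot: [[-0.995, 0.104, -0.003], [0.104, 0.995, 0.0], [0.003, -0.0, -1.0]]
force: [-0.7, -0.2, -1.7]
grip_width: 0.693
gripper_force: 6.1
```

Converted, -105 mm / 200 = -0.525, -95 mm / 200 = -0.475.

Emit:
carry_out:
  rows:
    - [[0, 0, -0.1, 0, 0, 0, 0.69], [0, 0, -0.225, 0, 0, 0, 0.69], [0, 0, -0.35, 0, 0, 0, 0.69], [0, 0, -0.475, 0, 0, 0, 0.69], [0, 0, -0.525, 0, 0, 0, 0.69]]

```text
time_s: 8.27
position: [565.6, -5.6, 134.1]
eef_rot: [[-0.995, 0.104, 0.005], [0.104, 0.995, 0.0], [-0.005, 0.001, -1.0]]
force: [0.5, 0.3, -0.2]
grip_width: 0.684
gripper_force: 6.1
```

```bash
python3 - <<'E'
from h import *
w=cap("wrist","wrist5");b=cap("side","side5")
s=ctrl.state();R=s["eef_rot"];p=s["position"];print(s["time_s"],p,s["grip_width"],s["gripper_force"],s["force"])
def red(c,box):
    x0,y0,x1,y1=box; h=c["img"][y0:y1,x0:x1].astype(int)
    m=((h[...,2]>80)&(h[...,2]>2.2*h[...,1])&(h[...,2]>2.2*h[...,0])).astype(np.uint8)
    n,_,st,ce=cv2.connectedComponentsWithStats(m)
    return [(st[i].tolist(),(ce[i]+[x0,y0]).round(1).tolist()) for i in range(1,n) if st[i,4]>20]
print(red(w,(200,50,450,270)),red(b,(270,100,400,260)))
# dark pivot in wrist
g=w["img"].max(2)[:150,270:380]; m=(g<95).astype(np.uint8)
n,_,st,ce=cv2.connectedComponentsWithStats(m); print([(st[i].tolist(),(ce[i]+[270,0]).round(1)) for i in range(1,n) if st[i,4]>60])
for u in(28,): print("pivot if rigid", proj(w,p+R@[97,0,-25-3-(-4)]))
E
```

```text
8.3667 [565.2484357   -5.68060079 132.01420652] 0.6935202443345121 6.12466723480793 [ 0.86662171  0.15517262 -1.7645567 ]
[([72, 165, 13, 52, 559], [277.6, 241.5]), ([161, 164, 16, 53, 649], [369.2, 241.5])] [([43, 65, 11, 12, 72], [318.0, 170.4]), ([54, 76, 7, 10, 43], [326.6, 180.9]), ([38, 143, 22, 17, 49], [319.3, 250.8])]
[([36, 53, 38, 41, 388], array([328. ,  79.8]))]
pivot if rigid [323.8225817   79.10561624]
```

The tongs are lifted and held level (pad force 6.1 N). I carry them to a point above the egg.

Converted, 117 mm / 200 = 0.585, 90 mm / 200 = 0.45.

Emit:
carry_out:
  rows:
    - [[0.04, 0.075, 0, 0, 0, 0, 0.69], [0.09, 0.19, 0, 0, 0, 0, 0.69], [0.145, 0.315, 0, 0, 0, 0, 0.69], [0.205, 0.45, 0, 0, 0, 0, 0.69], [0.265, 0.585, 0, 0, 0, 0, 0.69]]

```text
time_s: 8.78
position: [522.0, 116.8, 128.0]
eef_rot: [[-0.994, 0.105, -0.003], [0.105, 0.994, -0.001], [0.002, -0.001, -1.0]]
force: [0.8, 0.6, -1.2]
grip_width: 0.692
gripper_force: 6.1
```

Converted, 126 mm / 200 = 0.63, 105 mm / 200 = 0.525.

Emit:
carry_out:
  rows:
    - [[0.06, 0.135, 0, 0, 0, 0, 0.69], [0.12, 0.27, 0, 0, 0, 0, 0.69], [0.18, 0.4, 0, 0, 0, 0, 0.69], [0.24, 0.525, 0, 0, 0, 0, 0.69], [0.29, 0.63, 0, 0, 0, 0, 0.69]]

```text
time_s: 9.2
position: [477.1, 249.1, 128.1]
eef_rot: [[-0.995, 0.103, -0.002], [0.103, 0.995, -0.001], [0.002, -0.001, -1.0]]
force: [-0.1, -0.3, -2.0]
grip_width: 0.693
gripper_force: 6.1
```

Emit:
carry_out:
  rows:
    - [[0, 0, 0, 0, 0, 0, 0.69], [0, 0, 0, 0, 0, 0, 0.69]]

```text
time_s: 9.37
position: [477.6, 248.4, 128.2]
eef_rot: [[-0.995, 0.102, -0.002], [0.102, 0.995, -0.001], [0.002, -0.001, -1.0]]
force: [0.1, -0.4, -0.8]
grip_width: 0.695
gripper_force: 6.1
```

```bash
python3 - <<'E'
from h import *
w=cap("wrist","wrist6");b=cap("side","side6");a=cap("scene","scene6")
s=ctrl.state();R=s["eef_rot"];p=s["position"];print(s["time_s"],p,s["grip_width"],s["gripper_force"],R.round(3).tolist())
def blobs(m,o,mn):
    n,_,st,ce=cv2.connectedComponentsWithStats(m.astype(np.uint8)); return [(st[i].tolist(),(ce[i]+o).round(1).tolist()) for i in range(1,n) if st[i,4]>mn]
for nm,c in(("w",w),("b",b),("a",a)):
    h=c["img"].astype(int); print(nm,"red",blobs((h[...,2]>80)&(h[...,2]>2.2*h[...,1])&(h[...,2]>2.2*h[...,0]),0,20)[:6])
    hsv=cv2.cvtColor(c["img"],cv2.COLOR_BGR2HSV); print("  brown",blobs(cv2.inRange(hsv,(5,100,60),(14,230,255))>0,0,60))
    g=np.array([0,-82,0])
    for x in(-72,-80,-88): print("  bite",x,proj(c,p+R@[x,0,-34]).round(1),[proj(c,p+R@[x,k*29,-34]).round(1).tolist() for k in(-1,1)])
print("egg exp", [proj(c,np.array([560,239,66])).round(1).tolist() for c in(w,b,a)])
E
```

```text
9.5167 [479.22505008 245.98020407 128.96613767] 0.6916693724739811 6.124653443057468 [[-0.994, 0.106, -0.001], [0.106, 0.994, -0.001], [0.001, -0.001, -1.0]]
w red [([359, 202, 18, 65, 813], [368.0, 238.9]), ([272, 209, 16, 58, 686], [278.1, 239.2]), ([271, 292, 12, 11, 106], [276.5, 296.7]), ([365, 292, 12, 11, 117], [370.6, 296.5])]
  brown [([0, 173, 16, 46, 454], [5.7, 200.2]), ([309, 258, 29, 9, 170], [323.0, 262.3]), ([307, 292, 33, 12, 272], [323.0, 296.8])]
  bite -72 [320.3 350.4] [[277.5, 350.2], [363.2, 350.5]]
  bite -80 [320.3 359.7] [[278.0, 359.6], [362.7, 359.8]]
  bite -88 [320.3 368.9] [[278.5, 368.7], [362.2, 369.0]]
b red [([239, 143, 9, 9, 49], [242.8, 147.1]), ([323, 146, 11, 25, 33], [326.8, 157.4]), ([247, 152, 7, 8, 42], [250.2, 155.4]), ([286, 243, 44, 40, 131], [306.3, 261.8]), ([287, 262, 59, 25, 112], [315.8, 276.2])]
  brown [([0, 12, 59, 129, 2815], [18.0, 85.7]), ([270, 154, 12, 13, 120], [275.2, 160.2])]
  bite -72 [270.3 140.2] [[275.2, 144.7], [265.6, 135.8]]
  bite -80 [272.4 139.2] [[277.3, 143.7], [267.6, 134.8]]
  bite -88 [274.4 138.2] [[279.3, 142.7], [269.6, 133.8]]
a red [([516, 55, 15, 6, 44], [522.8, 58.1]), ([298, 174, 13, 6, 33], [304.0, 176.5]), ([309, 180, 11, 8, 29], [314.2, 183.5]), ([370, 199, 13, 9, 51], [376.2, 202.9]), ([305, 271, 4, 16, 21], [306.6, 278.7])]
  brown [([509, 54, 24, 22, 392], [520.4, 64.7]), ([285, 170, 43, 26, 250], [308.3, 179.8]), ([356, 239, 12, 14, 129], [361.1, 245.4]), ([535, 239, 50, 54, 1450], [558.8, 263.9]), ([295, 255, 20, 49, 150], [305.9, 278.6]), ([283, 256, 11, 51, 139], [286.7, 280.6])]
  bite -72 [366.2 220.8] [[358.9, 215.8], [373.7, 226.0]]
  bite -80 [364.4 222.1] [[357.1, 217.0], [371.8, 227.3]]
  bite -88 [362.5 223.3] [[355.3, 218.2], [370.0, 228.6]]
egg exp [[323.0, 280.6], [275.3, 160.5], [361.3, 244.9]]
```

Emit:
carry_out:
  rows:
    - [[0, 0, 0, 0, 0, 0, 0.69], [0, 0, 0, 0, 0, 0, 0.69], [0, 0, 0, 0, 0, 0, 0.69]]

```text
time_s: 9.77
position: [479.3, 246.9, 129.9]
eef_rot: [[-0.994, 0.106, 0.0], [0.106, 0.994, -0.0], [-0.0, -0.0, -1.0]]
force: [0.2, -0.0, -0.6]
grip_width: 0.691
gripper_force: 6.1
```

```bash
python3 - <<'E'
from h import *
w=cap("wrist","wrist7");b=cap("side","side7");a=cap("scene","scene7")
s=ctrl.state();R=s["eef_rot"];p=s["position"];print(s["time_s"],p,s["grip_width"],s["gripper_force"],R.round(3).tolist())
def blobs(m,mn):
    n,_,st,ce=cv2.connectedComponentsWithStats(m.astype(np.uint8)); return [(st[i].tolist(),ce[i].round(1).tolist()) for i in range(1,n) if st[i,4]>mn]
h=w["img"].astype(int); print("red",blobs((h[...,2]>80)&(h[...,2]>2.2*h[...,1])&(h[...,2]>2.2*h[...,0]),20)[:6])
hsv=cv2.cvtColor(w["img"],cv2.COLOR_BGR2HSV); print("  brown",blobs(cv2.inRange(hsv,(5,100,60),(14,230,255))>0,60))
# brightest-steel jaws: view composite
B=cv2.resize(b["img"][110:185,225:305],None,fx=5,fy=5,interpolation=cv2.INTER_CUBIC)
A=cv2.resize(a["img"][185:260,340:420],None,fx=5,fy=5,interpolation=cv2.INTER_CUBIC)
cv2.imwrite("pics/c7.png",np.hstack([B,A]))
# line from pivot (-): predicted axis points
for x in(96,0,-72,-84): print(x,"side",((proj(b,p+R@[x,0,-34])-[225,110])*5).round(0),"scene",((proj(a,p+R@[x,0,-34])-[340,185])*5).round(0))
E
```

```text
9.9167 [479.20225054 247.28129043 129.98477316] 0.6914620885494374 6.124762592517072 [[-0.994, 0.105, 0.0], [0.105, 0.994, 0.0], [-0.0, 0.0, -1.0]]
red [([359, 202, 18, 65, 817], [367.9, 238.8]), ([272, 209, 16, 58, 688], [278.0, 239.2]), ([271, 292, 13, 11, 108], [276.5, 296.7]), ([365, 292, 12, 11, 117], [370.6, 296.5])]
  brown [([0, 167, 19, 51, 584], [6.7, 197.8]), ([309, 255, 33, 12, 260], [324.7, 261.3]), ([311, 292, 29, 9, 181], [324.9, 295.4])]
96 side [ -2. 259.] scene [309.  56.]
0 side [131. 195.] scene [212. 124.]
-72 side [225. 149.] scene [133. 179.]
-84 side [241. 141.] scene [119. 188.]
```

View pics/c7.png

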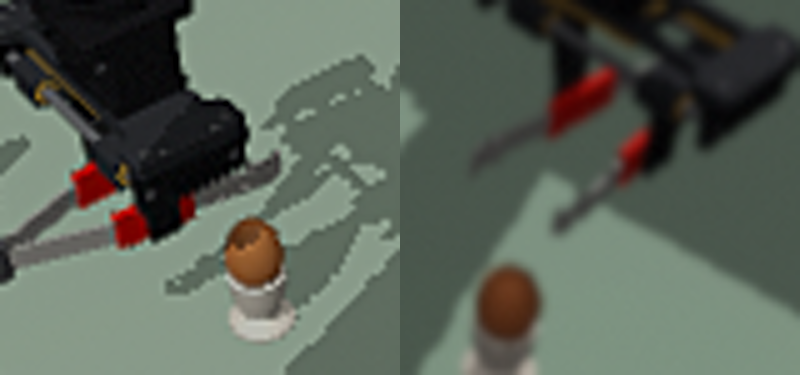

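The right jaw is at side crop (265,168), and the jaw pair centres at scene crop (122,190), so the bite point is about 82 mm ahead of the TCP as expected. The egg sits on the middle line to within about 1 mm. Going down over the egg.

Converted, 50 mm / 200 = 0.25, 40 mm / 200 = 0.2.

Emit:
carry_out:
  rows:
    - [[0, 0.005, 0.06, 0, 0, 0, 0.69], [0, 0.005, 0.13, 0, 0, 0, 0.69], [0, 0.005, 0.2, 0, 0, 0, 0.69], [0, 0.005, 0.25, 0, 0, 0, 0.69], [0, 0.005, 0.25, 0, 0, 0, 0.69]]

```text
time_s: 10.33
position: [477.7, 247.7, 77.2]
eef_rot: [[-0.995, 0.105, -0.003], [0.105, 0.995, -0.002], [0.003, -0.002, -1.0]]
force: [-0.0, -0.2, -1.2]
grip_width: 0.69
gripper_force: 6.1
```

Converted, 49 mm / 200 = 0.245, 44 mm / 200 = 0.22.

Emit:
carry_out:
  rows:
    - [[0, 0, 0.06, 0, 0, 0, 0.69], [0, 0, 0.12, 0, 0, 0, 0.69], [0, 0, 0.18, 0, 0, 0, 0.69], [0, 0, 0.22, 0, 0, 0, 0.69], [0, 0, 0.245, 0, 0, 0, 0.69]]

```text
time_s: 10.75
position: [478.5, 248.1, 29.4]
eef_rot: [[-0.995, 0.105, -0.002], [0.105, 0.995, -0.001], [0.001, -0.001, -1.0]]
force: [0.7, 0.3, -2.3]
grip_width: 0.689
gripper_force: 6.1
```

Emit:
carry_out:
  rows:
    - [[0, 0, 0, 0, 0, 0, 0.69], [0, 0, 0, 0, 0, 0, 0.69], [0, 0, 0, 0, 0, 0, 0.69], [0, 0, 0, 0, 0, 0, 0.69]]

```text
time_s: 11.08
position: [479.6, 248.8, 31.6]
eef_rot: [[-0.995, 0.105, 0.001], [0.105, 0.995, 0.0], [-0.001, 0.001, -1.0]]
force: [-0.6, -0.8, -0.1]
grip_width: 0.691
gripper_force: 6.1
```

```bash
python3 - <<'E'
from h import *
w=cap("wrist","wrist8");b=cap("side","side8");a=cap("scene","scene8")
s=ctrl.state();R=s["eef_rot"];p=s["position"];print(s["time_s"],p,s["grip_width"],s["gripper_force"],s["force"])
for nm,c in(("w",w),("b",b),("a",a)):
    hsv=cv2.cvtColor(c["img"],cv2.COLOR_BGR2HSV); n,_,st,ce=cv2.connectedComponentsWithStats(cv2.inRange(hsv,(5,100,60),(14,230,255)))
    print(nm,[(st[i].tolist(),ce[i].round(1).tolist()) for i in range(1,n) if 40<st[i,4]<1400])
    print("  bite",proj(c,p+R@[-82,0,-34]).round(1),[proj(c,p+R@[-82,k*29,-34]).round(1).tolist() for k in(-1,1)])
def asc(c,x0,y0,x1,y1):
    hs=cv2.cvtColor(c["img"],cv2.COLOR_BGR2HSV)
    for v in range(y0,y1):
        r=""
        for u in range(x0,x1):
            H,S,V=hs[v,u]; B,G,Rr=map(int,c["img"][v,u])
            r+="e" if Rr>1.35*G else "#" if V<60 else "w" if S<25 and V>150 else "s" if S<26 else "."
        print(v,r)
asc(b,255,145,300,185); asc(a,340,225,385,265)
E
```

```text
11.2333 [479.42804089 248.59009148  31.36667226] 0.6907191889177335 6.124626155733495 [-0.02535122 -0.73008315 -1.01924541]
w []
  bite [323.9 358.4] [[281.7, 358.5], [366.0, 358.4]]
b [([90, 150, 8, 10, 65], [93.8, 154.4])]
  bite [275.3 160.4] [[280.0, 164.9], [270.8, 156.0]]
a [([509, 54, 24, 22, 390], [520.3, 64.7]), ([285, 170, 42, 26, 254], [308.4, 179.7]), ([356, 238, 11, 15, 133], [361.0, 245.2]), ([296, 255, 19, 49, 152], [306.0, 278.7]), ([283, 256, 11, 51, 138], [286.7, 280.4])]
  bite [361.4 245.4] [[354.5, 240.3], [368.5, 250.7]]
145 #####e####...................................
146 ##########...................................
147 ##########...................................
148 ########e#...................................
149 ##########...................................
150 e#######e##..................................
151 ###########..................................
152 ###########.....ss...........................
153 ##############s#ss...........................
154 ##################eeeee......................
155 ##e################eeeee.....................
1
[... 2748 characters left out ...]

251 ..................eeeeeee...ssssss...........
252 ...............s....eeee...sssss.............
253 ...............s...........sss...............
254 ..............ss..........sss................
255 .............wss.........ss..................
256 ............sw............s..................
257 ............ww............s..................
258 ............ws............ws.................
259 ............ss............w..................
260 ............ss............w..................
261 .............s............w..................
262 ..............s.s.......ww...................
263 ...............ss..s....ss...................
264 ...............s.sssssss.....................
```

The scene view shows the egg at (361,245) between the right jaw (355,239) and left jaw (369,251), and the bite point projects onto the egg. Closing.

Emit:
carry_out:
  rows:
    - [[0, 0, 0, 0, 0, 0, 0.65], [0, 0, 0, 0, 0, 0, 0.62], [0, 0, 0, 0, 0, 0, 0.59], [0, 0, 0, 0, 0, 0, 0.56], [0, 0, 0, 0, 0, 0, 0.54]]
  grip_force: 30

```text
time_s: 11.65
position: [479.2, 248.5, 31.0]
eef_rot: [[-0.995, 0.105, 0.0], [0.105, 0.995, 0.0], [-0.0, 0.0, -1.0]]
force: [0.4, 0.7, -1.8]
grip_width: 0.567
gripper_force: 6.8
```

Emit:
carry_out:
  rows:
    - [[0, 0, 0, 0, 0, 0, 0.5], [0, 0, 0, 0, 0, 0, 0.45], [0, 0, 0, 0, 0, 0, 0.4], [0, 0, 0, 0, 0, 0, 0.4], [0, 0, 0, 0, 0, 0, 0.4]]

```text
time_s: 12.07
position: [479.1, 248.5, 30.9]
eef_rot: [[-0.995, 0.105, -0.0], [0.105, 0.995, -0.0], [0.0, -0.0, -1.0]]
force: [-0.0, -0.5, -0.4]
grip_width: 0.529
gripper_force: 30.0
```

Emit:
carry_out:
  rows:
    - [[0, 0, 0, 0, 0, 0, 0.4], [0, 0, 0, 0, 0, 0, 0.4], [0, 0, 0, 0, 0, 0, 0.4]]

```text
time_s: 12.32
position: [479.2, 248.5, 31.0]
eef_rot: [[-0.995, 0.105, 0.0], [0.105, 0.995, -0.0], [-0.0, -0.0, -1.0]]
force: [-1.0, -0.5, -1.7]
grip_width: 0.523
gripper_force: 30.0
```

Closed on the egg (0.523, 30 N). Lifting gently.

Converted, -31 mm / 200 = -0.155, -22 mm / 200 = -0.11.

Emit:
carry_out:
  rows:
    - [[0, 0, -0.015, 0, 0, 0, 0.4], [0, 0, -0.04, 0, 0, 0, 0.4], [0, 0, -0.07, 0, 0, 0, 0.4], [0, 0, -0.11, 0, 0, 0, 0.4], [0, 0, -0.155, 0, 0, 0, 0.4]]

```text
time_s: 12.73
position: [479.2, 248.5, 62.9]
eef_rot: [[-0.995, 0.104, 0.0], [0.104, 0.995, 0.0], [-0.0, 0.0, -1.0]]
force: [0.1, 0.6, -1.6]
grip_width: 0.527
gripper_force: 30.0
```

Converted, -64 mm / 200 = -0.32, -50 mm / 200 = -0.25.

Emit:
carry_out:
  rows:
    - [[0, 0, -0.055, 0, 0, 0, 0.4], [0, 0, -0.115, 0, 0, 0, 0.4], [0, 0, -0.18, 0, 0, 0, 0.4], [0, 0, -0.25, 0, 0, 0, 0.4], [0, 0, -0.32, 0, 0, 0, 0.4]]

```text
time_s: 13.15
position: [479.2, 248.6, 127.7]
eef_rot: [[-0.995, 0.105, 0.001], [0.105, 0.995, 0.0], [-0.001, 0.0, -1.0]]
force: [-0.1, -0.1, -2.2]
grip_width: 0.529
gripper_force: 30.0
```

Emit:
carry_out:
  rows:
    - [[0, 0, -0.065, 0, 0, 0, 0.4], [0, 0, -0.11, 0, 0, 0, 0.4], [0, 0, -0.14, 0, 0, 0, 0.4], [0, 0, -0.15, 0, 0, 0, 0.4], [0, 0, -0.15, 0, 0, 0, 0.4]]

```text
time_s: 13.57
position: [479.3, 248.5, 156.3]
eef_rot: [[-0.995, 0.105, 0.001], [0.105, 0.995, 0.0], [-0.001, 0.0, -1.0]]
force: [0.3, -0.2, -1.7]
grip_width: 0.529
gripper_force: 30.0
```

```bash
cat > chk.py <<'E'
from h import *
b=cap("side");a=cap("scene")
s=ctrl.state();R=s["eef_rot"];p=s["position"];print(s["time_s"],p.round(1),s["grip_width"],s["gripper_force"],s["force"].round(1))
for nm,c in(("b",b),("a",a)):
    bt=proj(c,p+R@[-82,0,-34]); u,v=bt.astype(int); i=c["img"][v-14:v+15,u-14:u+15]
    hsv=cv2.cvtColor(i,cv2.COLOR_BGR2HSV); m=cv2.inRange(hsv,(5,100,60),(14,230,255)); ys,xs=np.nonzero(m)
    print(nm,"bite",bt.round(1),"egg px",len(xs),(xs.mean()+u-14,xs.min()+u-14,xs.max()+u-14) if len(xs) else 0,(ys.mean()+v-14,ys.min()+v-14,ys.max()+v-14) if len(xs) else 0)
    hs=cv2.cvtColor(c["img"],cv2.COLOR_BGR2HSV);q=cv2.inRange(hs,(95,90,80),(110,200,255))
    n,_,st,ce=cv2.connectedComponentsWithStats(q)
    e=proj(c,np.array([607.,-251,14]));k=[x for x in range(1,n) if np.hypot(*(ce[x]-e))<15 and st[x,4]>100]
    print("  saucer",[(st[x].tolist(),ce[x].round(1).tolist(),onz(c,*ce[x],14).round(1).tolist()) for x in k])
    # egg cup
    g=proj(c,np.array([560.,239,30])).astype(int); cr=c["img"][g[1]-16:g[1]+17,g[0]-14:g[0]+15]; hh=cv2.cvtColor(cr,cv2.COLOR_BGR2HSV)
    ys,xs=np.nonzero((hh[...,1]<25)&(hh[...,2]>150)); print("  cup white",len(xs),xs.mean()+g[0]-14,ys.mean()+g[1]-16)
E
python3 chk.py
```

```text
13.6667 [478.9 248.3 155.4] 0.5282412800810021 29.999673101410735 [ 0.8 -0.2 -2.2]
b bite [271.5 132.3] egg px 28 (np.float64(273.39285714285717), np.int64(259), np.int64(277)) (np.float64(130.39285714285714), np.int64(125), np.int64(146))
  saucer [([372, 228, 42, 35, 1168], [392.6, 245.0], [606.6, -250.9, 14.0])]
  cup white 96 276.0208333333333 169.41666666666666
a bite [365.6 216.2] egg px 166 (np.float64(365.00602409638554), np.int64(359), np.int64(378)) (np.float64(215.17469879518072), np.int64(204), np.int64(223))
  saucer [([230, 185, 34, 22, 585], [246.3, 195.8], [607.5, -251.6, 14.0])]
  cup white 28 359.92857142857144 253.42857142857144
```

The egg is lifted with the tongs (scene (365,215)), the cup has stayed, and the saucer centre is at (607,-251). Carrying it smoothly to the saucer.

Emit:
carry_out:
  rows:
    - [[-0.008, -0.04, 0, 0, 0, 0, 0.4], [-0.02, -0.1, 0, 0, 0, 0, 0.4], [-0.0365, -0.18, 0, 0, 0, 0, 0.4], [-0.055, -0.27, 0, 0, 0, 0, 0.4], [-0.075, -0.37, 0, 0, 0, 0, 0.4]]

```text
time_s: 14.08
position: [486.2, 171.5, 155.6]
eef_rot: [[-0.995, 0.105, -0.001], [0.105, 0.995, -0.0], [0.001, -0.0, -1.0]]
force: [0.4, 0.0, -1.7]
grip_width: 0.533
gripper_force: 30.0
```

Emit:
carry_out:
  rows:
    - [[-0.022, -0.11, 0, 0, 0, 0, 0.4], [-0.0445, -0.22, 0, 0, 0, 0, 0.4], [-0.0665, -0.33, 0, 0, 0, 0, 0.4], [-0.089, -0.44, 0, 0, 0, 0, 0.4], [-0.111, -0.55, 0, 0, 0, 0, 0.4]]

```text
time_s: 14.5
position: [496.5, 59.0, 155.7]
eef_rot: [[-0.994, 0.106, -0.0], [0.106, 0.994, -0.0], [0.0, -0.0, -1.0]]
force: [-0.1, -0.2, -1.9]
grip_width: 0.528
gripper_force: 30.0
```

Converted, -110 mm / 200 = -0.55, -88 mm / 200 = -0.44.

Emit:
carry_out:
  rows:
    - [[-0.022, -0.11, 0, 0, 0, 0, 0.4], [-0.0445, -0.22, 0, 0, 0, 0, 0.4], [-0.0665, -0.33, 0, 0, 0, 0, 0.4], [-0.089, -0.44, 0, 0, 0, 0, 0.4], [-0.111, -0.55, 0, 0, 0, 0, 0.4]]

```text
time_s: 14.92
position: [506.8, -52.6, 155.7]
eef_rot: [[-0.994, 0.106, -0.0], [0.106, 0.994, -0.0], [0.0, -0.0, -1.0]]
force: [-0.2, -0.1, -2.0]
grip_width: 0.534
gripper_force: 30.0
```

Converted, -110 mm / 200 = -0.55, -88 mm / 200 = -0.44.

Emit:
carry_out:
  rows:
    - [[-0.022, -0.11, 0, 0, 0, 0, 0.4], [-0.0445, -0.22, 0, 0, 0, 0, 0.4], [-0.0665, -0.33, 0, 0, 0, 0, 0.4], [-0.089, -0.44, 0, 0, 0, 0, 0.4], [-0.111, -0.55, 0, 0, 0, 0, 0.4]]

```text
time_s: 15.33
position: [517.0, -164.2, 155.6]
eef_rot: [[-0.994, 0.106, -0.001], [0.106, 0.994, -0.0], [0.001, -0.0, -1.0]]
force: [0.7, 0.1, -1.4]
grip_width: 0.528
gripper_force: 30.0
```

Converted, -79.5 mm / 200 = -0.3975, -72 mm / 200 = -0.36.

Emit:
carry_out:
  rows:
    - [[-0.022, -0.11, 0, 0, 0, 0, 0.4], [-0.042, -0.21, 0, 0, 0, 0, 0.4], [-0.06, -0.295, 0, 0, 0, 0, 0.4], [-0.073, -0.36, 0, 0, 0, 0, 0.4], [-0.08, -0.3975, 0, 0, 0, 0, 0.4]]

```text
time_s: 15.75
position: [524.6, -245.3, 155.6]
eef_rot: [[-0.994, 0.107, -0.001], [0.107, 0.994, -0.0], [0.001, -0.0, -1.0]]
force: [-0.2, -0.1, -1.6]
grip_width: 0.527
gripper_force: 30.0
```

Emit:
carry_out:
  rows:
    - [[0, 0, 0, 0, 0, 0, 0.4], [0, 0, 0, 0, 0, 0, 0.4], [0, 0, 0, 0, 0, 0, 0.4], [0, 0, 0, 0, 0, 0, 0.4], [0, 0, 0, 0, 0, 0, 0.4]]

```text
time_s: 16.17
position: [525.9, -241.6, 156.1]
eef_rot: [[-0.995, 0.103, 0.0], [0.103, 0.995, 0.0], [-0.0, 0.0, -1.0]]
force: [-0.4, -0.3, -2.2]
grip_width: 0.525
gripper_force: 30.0
```

```bash
cat >> chk.py <<'E'
def eg(c):
    bt=proj(c,p+R@[-82,0,-34]); u,v=bt.astype(int); h=c["img"][v-13:v+14,u-13:u+14]
    for r in range(27): print(v-13+r,"".join("e" if int(x[2])>1.35*int(x[1]) else "#" if max(x)<60 else "b" if int(x[0])>1.3*int(x[2]) else "." for x in h[r]))
print("bite world",(p+R@[-82,0,-34]).round(1));eg(a);eg(b)
E
python3 chk.py
```

```text
16.2667 [ 525.8 -241.9  156.1] 0.5320075069459785 29.999615289852954 [ 0.5 -0.7 -1.3]
b bite [400.9 207. ] egg px 5 (np.float64(406.4), np.int64(406), np.int64(407)) (np.float64(201.6), np.int64(200), np.int64(203))
  saucer [([372, 228, 42, 35, 1082], [392.9, 246.1], [604.1, -254.0, 14.0])]
  cup white 97 276.1546391752577 169.31958762886597
a bite [241.5 156.9] egg px 94 (np.float64(240.74468085106383), np.int64(236), np.int64(255)) (np.float64(155.98936170212767), np.int64(146), np.int64(163))
  saucer [([230, 185, 34, 22, 582], [246.2, 195.8], [607.5, -251.8, 14.0])]
  cup white 27 360.22222222222223 251.18518518518516
bite world [ 607.4 -250.4  190.1]
143 ........bb...............ee
144 ......bbbbbbbb...........ee
145 .....bbbbbbbbbbb........eee
146 ....bbbbbbbbbbbb.......eeee
147 ..bbbbbbbbbbbbbb.......eeee
148 .bbbbbbbbbbbbbbb.......eeee
149 bbbbbbbbbbbbbb#........eeee
150 bbbbbbbbbbbeeee........eeee
151 bbbbbbbbbbeeeeeee..........
152 bbbbbbbbbeeeeeeeee.........
153 bbbbbbbbeeeeeeeeee.........
154 bbbbbbbbeeeeeeeeee.........
155 bbbbbbb#eeeeeeeeee.........
156 bbbbbb#eeeeeeee
[... 592 characters left out ...]
 ###################........
199 ###################........
200 #################e#e.......
201 #########e##e######e.......
202 ####e##############ee......
203 ################e###e......
204 #####################e.....
205 ######################.....
206 ###########################
207 ###########################
208 ###########################
209 ###########################
210 ###########################
211 ###########################
212 ###########################
213 ###########################
214 ###########################
215 ###########################
216 ###########################
217 ###########################
218 ###########################
219 ###########################
```

```bash
python3 -c "
from rig import ctrl
print(ctrl.state()['joint_velocities']); print(ctrl.sign_off())"
```

```text
[ 0.05525843  0.05008602  0.10905741 -0.09903739  0.01749591  0.00782695
 -0.11152439]
the job is handed in; nothing more can be done
None
```

The job is handed in: the red-gripped tongs are holding the egg (30 N grip) over the middle of the blue saucer, about 15 cm above it; the egg cup and saucer still stand where they were.

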